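Sort the parts of two stripped watches

TASK

Two watches have been stripped for service and their parts lie mixed on the bench: sort them for the next step. The two steel watch cases go into the wire cleaning basket, one in each compartment so that they cannot rub, the two movements in their holders go into the black lined tray, one in each compartment, and the bezel ring goes into the round wooden dish. Set each part down gently, flat and right way up, keep the movements level on the way, and leave the loupe and the amber jar where they stand.

Things in the scene. Friction and masses are not known exactly. Their poses are not given: they have to be found in the camera images.
- case_large: The larger stripped watch case: a plain steel ring 44 mm across and 11 mm high, open right through (35 mm bore), with four lugs. About 60 g. Origin at the centre of its underside, z up. The lugs point along +y and -y (54 mm from lug tip to lug tip), the smooth flanks to grip face +x and -x. Loose, flat, any yaw.
- case_small: The smaller stripped watch case: the same form, a steel ring 36 mm across and 9 mm high (27 mm bore), four lugs along +y and -y, 46 mm from tip to tip. About 60 g. Origin at the centre of its underside, z up; smooth flanks face +x and -x. Loose, flat on the bench at any yaw.
- movement_large: The larger watch movement (29 mm round, brass wheels and jewels on top) in its aluminium holder: frame 60 mm long (x), 36 mm wide (y), side rails 8 mm high, 13 mm high in all; a screw with a brass knob sticks out 8 mm at +x. About 75 g. Origin under the frame's centre, z up; grip the straight sides facing +y and -y (36 mm apart). Loose, upright, any yaw.
- movement_small: The smaller watch movement (23 mm round) in a smaller holder of the same form: frame 48 mm long (x), 28.8 mm wide (y), side rails 8 mm high, 13 mm high in all, screw and knob sticking out 8 mm at +x. About 60 g. Origin under the frame's centre, z up; grip the straight sides facing +y and -y (29 mm apart). Loose, upright, any yaw.
- bezel: Rotating bezel of a diver's watch: a low ring without lugs, 42 mm across over its knurled steel edge, 6 mm high, 32 mm opening, with a black inlay ring on top. About 25 g. Origin at the centre of its underside, z up. Loose, flat on the bench.
- basket: Cleaning basket of steel wire, 124 mm (x) by 200 mm (y), rim 30 mm above the bench, parted by a wire wall across its middle (at y = 0) into two compartments 118 mm (x) by 95 mm (y), centred at y = +49 mm and -49 mm. Walls 3 mm. Origin at the centre of its underside; the wire floor is 6 mm above it. Stays where it is.
- tray: Low black plastic movement tray with grey lining, 110 mm (x) by 196 mm (y), walls 16 mm high and 4 mm thick, parted by a wall across its middle (at y = 0) into two equal compartments 102 mm (x) by 92 mm (y), centred at y = +48 mm and -48 mm. Origin at the centre of its underside; the lined floor is 4 mm above it. Stays where it is.
- dish: Round shallow wooden dish with a cork-lined floor, 126 mm across the rim, 14 mm high, inner floor about 97 mm across, rising to 118 mm inside at the rim. Origin at the centre of its underside; the floor is 4 mm above it. Stays where it is.
- jar: Bystander: squat amber glass jar with black cap, 38 mm across, 32 mm high, 60 g, standing loose among the parts. Origin at the centre of its underside.
- loupe: Bystander: watchmaker's black eye loupe standing loose on its wide end, 36 mm across at the foot, 25 mm at the top, 27 mm high, 30 g. Origin at the centre of its underside.
Mind the look-alikes: they are no part of the job. What is shaped like the movement_small but blue or pink is not meant.

How it is judged:
By the outcome, as a careful person would: the job done as asked, in the order asked, and still so for the second after the job is handed in, with the robot touching nothing.
It also fails if it takes over 115 s, if anything falls off the work surface, if the arm or the gripper's body presses on something with over 40 N, if the wrist force passes 120 N, or if a joint passes its speed limit or range.

ROBOT

A 7-joint arm with a two-finger parallel gripper is mounted at the origin on the work surface. World frame = base frame: x ahead of the robot, y to its left, z up, the work surface at z = 0. Lengths are in m, angles in degrees, forces in N, time in s.
With the tool pointing down it reaches from about 0.4 to 0.85 m from the base axis. Payload 4.4 kg.
Tool frame: the origin (TCP) lies midway between the tips of the shut fingers; the grasp point (between the pads) lies 19 mm behind it; z points along the fingers, y is the line along which they close (so a half turn about z gives the same grasp; the last joint's range is limited). The gripper opens to 94 mm and grips with 3 to 60 N. Pads are 16 mm wide; open, the fingers measure 119 mm over their backs; the gripper's body (75 mm by 177 mm) begins 78 mm behind the grasp point.
Start: joints at [-77.51, 36.005, 2.206, 86.941, -1.547, 57.084, -1.146], TCP at [0.182, 0.624, 0.205] pointing down, gripper open.
Joint ranges: [-175.42, 175.42], [-21.48, 121.26], [-71.46, 75.88], [10.55, 141.38], [-63.04, 243.04], [13.31, 113.54], [-168.57, 168.57]. Speed limits (degrees/s): [147.25, 147.25, 180, 180, 180, 180, 180].

INTERFACE

Orientations are given as a 3x3 rotation matrix whose columns are the frame's x, y, z axes.
In Python, from cell import manip, sensors, vision, close_job gives the robot as it stands. Calls block until the motion is done:
- manip.move_ptp(position, orientation): joint-space move of the TCP to a pose.
- manip.line_to(position, rot=None, vel=0.15, until_force=None): straight line of the TCP; rot=None keeps the orientation; vel is the mean speed in m/s. With until_force (N) it stops when the force on the tool has changed by that much, and returns True; else False.
- manip.goto_joints(angles): joint-space move.
- manip.set_gripper(opening): finger opening in m; the grip force is fixed at half the most; returns when the fingers have stopped.
- manip.dwell(seconds).
- manip.ik(position, orientation): joint angles nearest the present ones, or None.
- sensors.sense(): the state.
- vision.snapshot(name): name is "scene" or "top"; returns a dict with "image" (384x512x3 uint8, red, green, blue), "camera_matrix" (3x3 intrinsics, pixels), "R" (3x3) and "t" (3): a world point X has camera coordinates R X + t. Camera axes: x right, y down, z forward; pixel columns grow to the right and rows downward; lengths in m; the calibration is good to about 2 mm. A picture is of the moment at which its call begins. There is no depth.
A pose or a line that the arm cannot do raises manip.PlanningError and nothing moves.
- close_job(): hands the job in; it is judged then, once.
The state is a dict: "clock": time; "joint_positions": joint angles; "joint_vel": joint speeds; "joint_efforts": joint torques, N m; "eef_pos": TCP position; "eef_rot": TCP orientation; "force": force on the tool from outside, world axes, zero at the start; "moment": the same for the moment, N m; "finger_gap": finger opening in m; "grip_force": force on a finger pad.
Only numpy, scipy, OpenCV 4.12 (cv2) and the standard library are available. Lean on these libraries where they do the work, as an engineer would, in place of code of your own. Each camera call takes 0.05 s, during which the arm holds its last target. There are 200 camera calls.

## Working session

There is one attempt and no reset: what is moved stays moved. The work goes in short steps, each a Python script; the robot and the scene stay as the last script left them, time stands still between calls to the robot, and variables do not carry over. Pictures are saved under pics/ and viewed, at most 14 in all, crops included, and the job is handed in when it is done.

```bash
mkdir -p pics; ls; python3 - <<'E'
from cell import manip,sensors,vision
import cv2,numpy as np
for n in("top","scene"):
    s=vision.snapshot(n); cv2.imwrite(f"pics/{n}0.png",cv2.resize(s["image"][:,:,::-1],(800,600),interpolation=cv2.INTER_CUBIC))
    print(n,s["camera_matrix"],s["R"],s["t"])
print(sensors.sense()["clock"])
E
```

```text
pics
top [[470.75251547   0.         253.39300055]
 [  0.         470.75251547 195.05923411]
 [  0.           0.           1.        ]] [[-0.0279579  -0.99960832  0.00124924]
 [-0.99790592  0.02783732 -0.0583854 ]
 [ 0.05832775 -0.00287896 -0.99829334]] [0.01515527 0.42364758 1.46107845]
scene [[398.73215379   0.         257.15112719]
 [  0.         398.73215379 190.28947623]
 [  0.           0.           1.        ]] [[ 0.24991772  0.96826566  0.0016598 ]
 [ 0.83395577 -0.21437953 -0.50848717]
 [-0.49199483  0.12846415 -0.86106797]] [-0.11034839 -0.33869034  1.18548979]
0.1
```

View pics/top0.png

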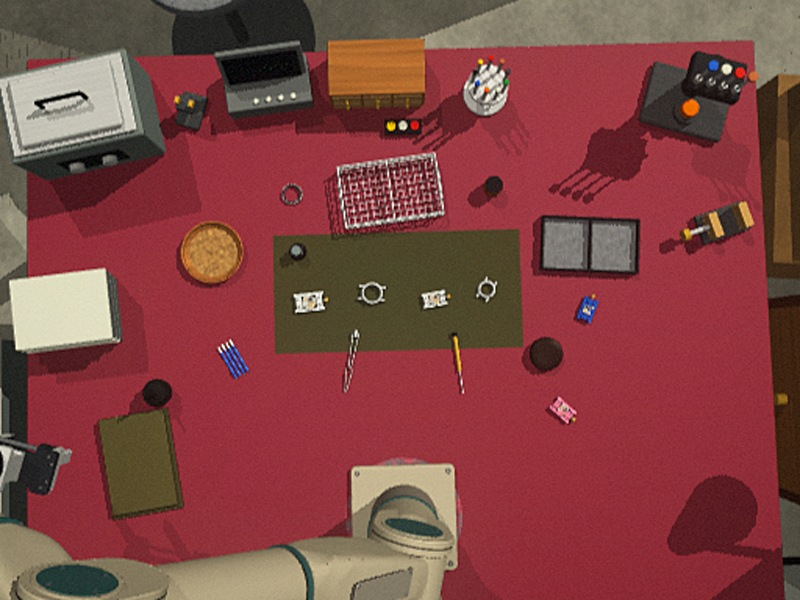

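View pics/scene0.png

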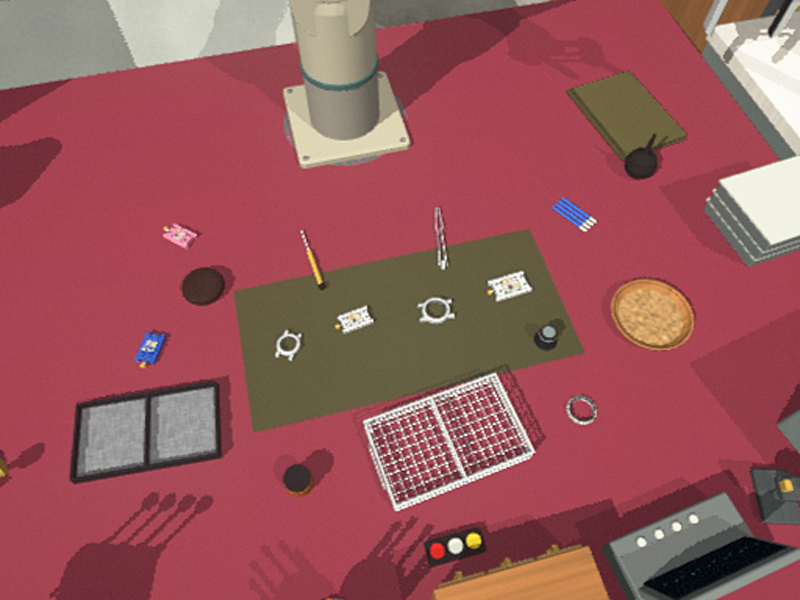

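Top view (800x600): movement_large (310,301), case_large (371,292), movement_small (435,298), case_small (486,289), bezel (291,194), dish (211,252), basket (390,190), tray (590,245), loupe (297,251), jar (493,185). The blue and pink movements are decoys. I'll measure by masks in both views.

```bash
cat > h.py <<'E'
from cell import manip,sensors,vision
import cv2,numpy as np
def snap(n,k=3):
    ss=[vision.snapshot(n) for _ in range(k)]
    s=dict(ss[0]); s["image"]=np.mean([a["image"] for a in ss],0).astype(np.uint8); return s
def cast(s,uv,z):
    uv=np.atleast_2d(np.asarray(uv,float)); K,R,t=s["camera_matrix"],np.asarray(s["R"]),np.asarray(s["t"])
    d=np.c_[uv,np.ones(len(uv))]@np.linalg.inv(K).T@R; c=-R.T@t
    return (c+d*((z-c[2])/d[:,2])[:,None])[:,:2]
def proj(s,X):
    c=np.asarray(s["R"])@np.asarray(X)+s["t"]; p=s["camera_matrix"]@c; return p[:2]/p[2]
UP=4
def contour(s,px,r,maskf,z):
    """largest mask blob contour near full-image pixel px (radius r), cast on plane z"""
    x0,y0=int(px[0]-r),int(px[1]-r); c=s["image"][y0:y0+2*r,x0:x0+2*r]
    c=cv2.resize(c,None,fx=UP,fy=UP,interpolation=cv2.INTER_CUBIC)
    m=maskf(cv2.cvtColor(c,cv2.COLOR_RGB2HSV).astype(int)).astype(np.uint8)
    cs=[a for a in cv2.findContours(m,cv2.RETR_EXTERNAL,cv2.CHAIN_APPROX_NONE)[0]]
    a=max(cs,key=cv2.contourArea)[:,0,:]
    return cast(s,(a+.5)/UP-.5+[x0,y0],z), c
white=lambda h:(h[...,2]>135)&(h[...,1]<75)
def rect(P):
    (c,w,a)=cv2.minAreaRect((P*1000).astype(np.float32)); return np.round(c,1),np.round(w,1),round(a,1)
E
python3 - <<'E'
from h import *
T=snap("top");S=snap("scene"); np.save("T.npy",T,allow_pickle=True);np.save("S.npy",S,allow_pickle=True)
P=dict(ml=((310,301),.008),cl=((371,292),.009),ms=((435,298),.008),cs=((486,289),.008),bz=((291,194),.005))
crops=[]
for k,(p,z) in P.items():
    px=np.array(p)/1.5625; C,c=contour(T,px,14,white,z); r=rect(C); print(k,"top",r, "circ",np.round(np.array(cv2.minEnclosingCircle((C*1000).astype(np.float32))[0]),1))
    q=proj(S,[*r[0]/1000,z]); C2,c2=contour(S,q,17,white,z); print("   scene",rect(C2),"circ",np.round(np.array(cv2.minEnclosingCircle((C2*1000).astype(np.float32))[0]),1))
    crops.append(np.vstack([cv2.resize(c,(160,160)),cv2.resize(c2,(160,160))]))
cv2.imwrite("pics/crops.png",np.hstack(crops)[:,:,::-1])
E
```

```text
ml top (array([436.2, 178.8]), array([38.9, 60.2]), 4.6) circ [436.4 178.6]
   scene (array([433.7, 178. ]), array([41.3, 64.2]), 4.7) circ [434.3 178. ]
cl top (array([451.7,  48.7]), array([43.3, 52. ]), 11.0) circ [451.5  51.9]
   scene (array([447.4,  51.9]), array([55.1, 46.3]), 80.7) circ [447.9  51.6]
ms top (array([434.7, -73. ]), array([31.5, 48.4]), 9.7) circ [434.3 -73.1]
   scene (array([431.9, -72.5]), array([34.2, 50.5]), 8.8) circ [431.8 -72.6]
cs top (array([ 451.5, -179.2]), array([35.1, 45.9]), 61.7) circ [ 452.  -178.7]
   scene (array([ 449.1, -179.8]), array([36. , 47.9]), 61.0) circ [ 449.9 -178.6]
bz top (array([651.1, 190.7]), array([ 2.7, 13.2]), 73.7) circ [651.1 190.6]
   scene (array([657.9, 200. ]), array([43.2, 24.5]), 24.4) circ [654.3 207.7]
```

View pics/crops.png

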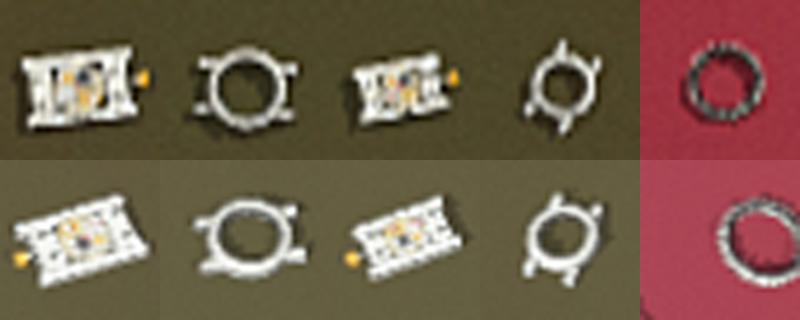

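Crops show knobs at the image-right (−y) end for both movements, and the lugs clearly. Now refined case yaw, bezel and containers.

```bash
python3 - <<'E'
from h import *
T=np.load("T.npy",allow_pickle=True).item();S=np.load("S.npy",allow_pickle=True).item()
for k,c,z,R in(("cl",(450,51),.008,22),("cs",(450.5,-179),.007,18)):
  for n,s in(("top",T),("scene",S)):
    C,_=contour(s,proj(s,[c[0]/1e3,c[1]/1e3,z]),15,lambda h:(h[...,1]<70)&(h[...,2]>110),z)
    C=C*1000; print(k,n,rect(C/1000)); m=np.array(rect(C/1000)[0],float)
    d=C-m; f=np.hypot(*d.T)>R+2.5; a=np.arctan2(d[f,1],d[f,0]); print("  lug axis",np.degrees(np.angle(np.exp(2j*a).sum()))/2, f.sum())
for n,s in(("top",T),("scene",S)):
    C,_=contour(s,proj(s,[.653,.195,.005]),20,lambda h:(h[...,1]<120),.005)
    print("bezel",n,rect(C),cv2.fitEllipse((C*1000).astype(np.float32)))
    px=np.array((211,252))/1.5625 if n=="top" else proj(S,[d0[0]/1e3,d0[1]/1e3,.014])
    C,_=contour(s,px,34,lambda h:(h[...,0]>7)&(h[...,0]<25)&(h[...,2]>90),.014)
    e=cv2.fitEllipse((C*1000).astype(np.float32)); d0=e[0]; print("dish",n,e)
    if n=="top": pb,pt=np.array((390,190))/1.5625,np.array((590,245))/1.5625
    else: pb,pt=proj(S,[*b0/1e3,.03]),proj(S,[*t0/1e3,.016])
    h=lambda h:cv2.morphologyEx(((h[...,1]<90)&(h[...,2]>100)).astype(np.uint8),cv2.MORPH_CLOSE,np.ones((21,21)))
    C,_=contour(s,pb,42 if n=="top" else 60,h,.03); b=rect(C); b0=b[0]; print("basket",n,b)
    C,_=contour(s,pt,38 if n=="top" else 55,lambda h:(h[...,1]<110),.016); b=rect(C); t0=b[0]; print("tray",n,b)
for nm,p,z in(("basket",[(337,167),(433,154),(444,214),(346,228)],.03),("tray",[(541,217),(638,219),(637,273),(541,270)],.016)):
    P=cast(T,(np.array(p)+.5)/1.5625-.5,z)*1e3; print(nm,P.round(),P.mean(0))
E
```

```text
cl top (array([451.1,  52.4]), array([54.4, 45.2]), 84.6)
  lug axis 84.62460476512986 77
cl scene (array([447.1,  51.4]), array([56.7, 49.3]), 83.1)
  lug axis 88.82494964362219 148
cs top (array([ 451.6, -179.2]), array([36.1, 47.7]), 62.6)
  lug axis -31.13428401344346 67
cs scene (array([ 448.3, -179.7]), array([37.6, 49.9]), 61.3)
  lug axis -26.392782367251527 112
bezel top (array([656.8, 208.8]), array([42.8, 44.1]), 88.8) ((656.8478393554688, 209.25518798828125), (42.78969955444336, 43.41838455200195), 107.46186828613281)
dish top ((541.6558837890625, 371.3691101074219), (124.18511199951172, 124.42056274414062), 58.22101974487305)
basket top (array([652.7,   9.6]), array([131.1, 206.8]), 6.6)
tray top (array([ 535.8, -388.5]), array([197.2, 108.8]), 85.9)
bezel scene (array([653.7, 208.3]), array([44.6, 45.1]), 23.9) ((653.5029296875, 208.41297912597656), (43.80919647216797, 45.45411682128906), 33.06735610961914)
dish scene ((538.3662719726562, 370.69427490234375), (123.837890625, 126.02936553955078), 35.01509475708008)
basket scene (array([607.7,   6.6]), array([226.3, 247.8]), 87.9)
tray scene (array([ 534.4, -387.7]), array([198.7, 115. ]), 85.9)
basket [[703. 114.]
 [724. -79.]
 [602. -97.]
 [579.  99.]] [651.99216303   9.33068814]
tray [[ 593. -293.]
 [ 584. -488.]
 [ 475. -481.]
 [ 486. -289.]] [ 534.29403389 -387.64739026]
```

Measurements agree across views within about 3 mm, so I'll average them. Large case first.

```bash
cat >> h.py <<'E'
def rot(a):
    a=np.radians(a); y=np.array([np.cos(a),np.sin(a),0]); z=np.array([0,0,-1.]); return np.c_[np.cross(y,z),y,z]
def best(p,a):
    q0=np.array(sensors.sense()["joint_positions"]); o=[]
    for b in (a,a+180):
        q=manip.ik(p,rot(b))
        if q is not None: o.append((np.abs(np.array(q)-q0).max()+ .3*abs(q[6]),b))
    return min(o)[1]
def near(a,ref): return a+180*round((ref-a)/180)
def pick(xy,a,gap,opening,z=.0025):
    p=[*xy,.12]; a=best(p,a); manip.move_ptp(p,rot(a)); manip.set_gripper(opening)
    manip.line_to([*xy,.03],vel=.2); manip.line_to([*xy,z],vel=.06)
    manip.set_gripper(max(gap-.012,0)); s=sensors.sense(); print("grip",round(s["finger_gap"],4),s["grip_force"],s["force"])
    manip.line_to([*xy,.03],vel=.06); manip.line_to([*xy,.1],vel=.2); return a
def place(xy,a,floor,gap,ref,z=.0025,h=.1):
    a=near(a,ref); s=sensors.sense(); print("held",round(s["finger_gap"],4))
    manip.line_to([*xy,h],rot(a),vel=.25); manip.line_to([*xy,floor+z+.01],vel=.15)
    hit=manip.line_to([*xy,floor+z-.002],vel=.02,until_force=2.); s=sensors.sense()
    print("down",hit,round(s["eef_pos"][2]-floor,4),s["force"])
    manip.set_gripper(gap+.014); manip.line_to([*xy,floor+.03],vel=.08); manip.line_to([*xy,h],vel=.2)
    print("clock",sensors.sense()["clock"])
by=np.array([-.115,.993]); ty=np.array([.0715,.9975])
B=[np.array([.651,.009])+k*.049*by for k in(1,-1)]; TR=[np.array([.5348,-.388])+k*.048*ty for k in(1,-1)]
E
python3 - <<'E'
from h import *
a=pick([.4493,.0519],-5.5,.044,.07); place(B[0],6.6,.006,.044,a)
T=snap("top",1); cv2.imwrite("pics/t1.png",cv2.resize(T["image"][80:240,80:420,::-1],(800,376),interpolation=cv2.INTER_CUBIC))
E
```

```text
Traceback (most recent call last):
  File "h.py", line 35, in pick
    manip.line_to([*xy,.03],vel=.2); manip.line_to([*xy,z],vel=.06)
                                     ~~~~~~~~~~~~~^^^^^^^^^^^^^^^^^
cell.PlanningError: the arm cannot follow that straight line within its joint ranges
```

```bash
python3 - <<'E'
from h import *
s=sensors.sense(); print(s["clock"],np.round(s["joint_positions"],1),s["eef_pos"])
for z in(.12,.02,.0025):
  for a in(-5.5,174.5,-185.5):
    q=manip.ik([.4493,.0519,z],rot(a)); print(z,a,None if q is None else np.round(q,1))
E
```

```text
3.85 [-18.2  39.2  11.8 126.  -26.3  17.   10.8] [0.44945008 0.05161758 0.03020751]
0.12 -5.5 [-25.5  29.9  21.9 122.9 -21.3  30.8   6.8]
0.12 174.5 [ -50.5   47.4   68.2  123.5  -58.9   53.1 -131.7]
0.12 -185.5 [ -50.5   47.4   68.2  123.5  -58.9   53.1 -131.7]
0.02 -5.5 [-17.5  40.4  10.9 126.2 -27.1  15.5  11.6]
0.02 174.5 [ 16.4  45.5 -40.1 125.3  60.8  31.8 103.7]
0.02 -185.5 [ 16.4  45.5 -40.1 125.3  60.8  31.8 103.7]
0.0025 -5.5 [-18.6  42.8  12.5 126.5 -37.1  14.1  21.4]
0.0025 174.5 [ 16.4  47.8 -40.1 125.6  65.7  31.6  99.3]
0.0025 -185.5 [ 16.4  47.8 -40.1 125.6  65.7  31.6  99.3]
```

```bash
cat >> h.py <<'E'
def hover(xy,a,z=.0025):
    """go above xy in the arm branch that is comfortable (joint 6 off its stop) at the low pose"""
    lo=np.array([-175.42,-21.48,-71.46,10.55,-63.04,13.31,-168.57]);hi=np.array([175.42,121.26,75.88,141.38,243.04,113.54,168.57])
    o=[]
    for b in(a,a+180):
        q=manip.ik([*xy,z],rot(b))
        if q is not None: q=np.array(q); o.append((min((q-lo).min(),(hi-q).min()),b,q))
    m,b,q=max(o,key=lambda t:t[0]); print("margin",round(m,1),np.round(q,0))
    qr=q.copy(); qr[1]-=14; manip.goto_joints(qr); manip.move_ptp([*xy,.1],rot(b)); return b
def pick(xy,a,gap,opening,z=.0025):
    a=hover(xy,a,z); manip.set_gripper(opening)
    manip.line_to([*xy,.03],vel=.2); manip.line_to([*xy,z],vel=.06)
    manip.set_gripper(max(gap-.012,0)); s=sensors.sense(); print("grip",round(s["finger_gap"],4),s["grip_force"],s["force"])
    manip.line_to([*xy,.03],vel=.06); manip.line_to([*xy,.1],vel=.2); return a
E
python3 - <<'E'
from h import *
p=[.4493,.0519]
q=np.array(manip.ik([*p,.0025],rot(174.5))); manip.line_to([*p,.12],vel=.2)
q[1]-=14; manip.goto_joints(q)
a=pick(p,-5.5,.044,.07); place(B[0],6.6,.006,.044,a)
T=snap("top",1); cv2.imwrite("pics/t1.png",cv2.resize(T["image"][80:240,80:420,::-1],(800,376),interpolation=cv2.INTER_CUBIC))
E
```

```text
margin 15.8 [ 15.  47. -39. 126.  65.  30. 100.]
grip 0.0399 30.014701100299135 [-0.60746021  0.28096444  2.26637042]
held 0.04
down True 0.0027 [-0.24844263 -0.01278127  5.24278141]
clock 13.2167
```

```bash
python3 - <<'E'
from h import *
s=sensors.sense(); print(s["clock"],np.round(s["joint_positions"],1),s["eef_pos"],s["finger_gap"])
E
```

```text
13.2667 [ 18.6  50.7 -47.8  91.8  42.9  57.5 143.6] [0.64466996 0.05703832 0.09907271] 0.05811419947662685
```

View pics/t1.png

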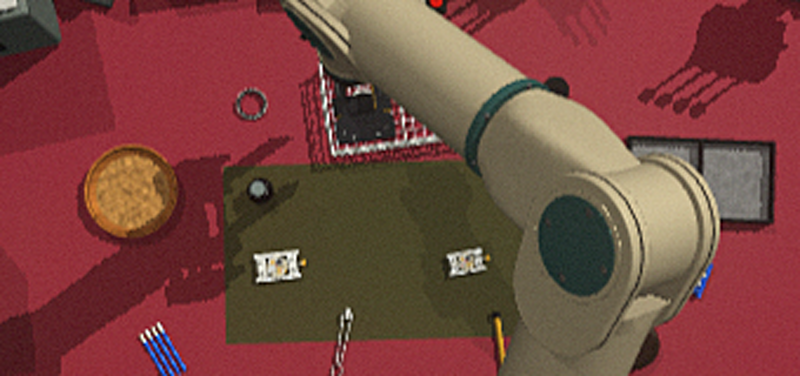

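Large case is off the mat and in the basket compartment under the gripper (350,100). Next the small case, then check both.

```bash
python3 - <<'E'
from h import *
a=pick([.4502,-.1793],62,.036,.062); print(a,np.round(sensors.sense()["joint_positions"]))
try: place(B[1],6.6,.006,.036,a)
except manip.PlanningError as e: print(e)
print(np.round(sensors.sense()["joint_positions"]))
S=snap("scene",1); cv2.imwrite("pics/s2.png",cv2.resize(S["image"][130:340,120:400,::-1],(800,600),interpolation=cv2.INTER_CUBIC))
E
```

```text
margin 5.1 [ 27.  43. -13. 121.  29.  18.  52.]
grip 0.031 29.999619625741616 [-0.63198693 -0.68611186  1.73941261]
62 [ 34.  34. -22. 118.  23.  32.  57.]
held 0.0307
down True 0.0027 [-0.91653843  0.09415968  4.27664721]
clock 22.0167
[ 4. 43. -6. 91.  6. 46.  3.]
```

View pics/s2.png

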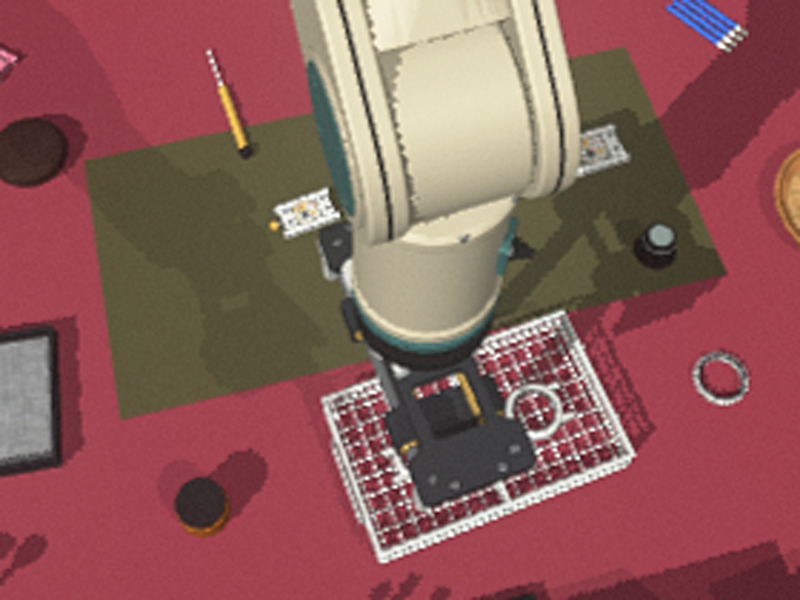

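Large case lies flat in the right-hand (+y) compartment at (535,410); the small one is under the gripper. Next the movements.

```bash
python3 - <<'E'
from h import *
a=pick([.435,.1784],4.65,.036,.062); print(a,np.round(sensors.sense()["joint_positions"]))
try: place(TR[1],-4.1,.004,.036,a)
except manip.PlanningError as e: print(e)
print(np.round(sensors.sense()["joint_positions"]))
T=snap("top",1); cv2.imwrite("pics/t3.png",cv2.resize(T["image"][80:240,80:420,::-1],(800,376),interpolation=cv2.INTER_CUBIC))
E
```

```text
margin 18.0 [ -1.  48. -38. 123.  62.  31.  99.]
grip 0.0356 30.00060886144638 [-0.81932364 -0.08781982  3.03239478]
184.65 [  4.  38. -45. 120.  43.  39. 115.]
held 0.0354
the arm cannot follow that straight line within its joint ranges
[  4.  38. -45. 120.  43.  39. 115.]
```

View pics/t3.png

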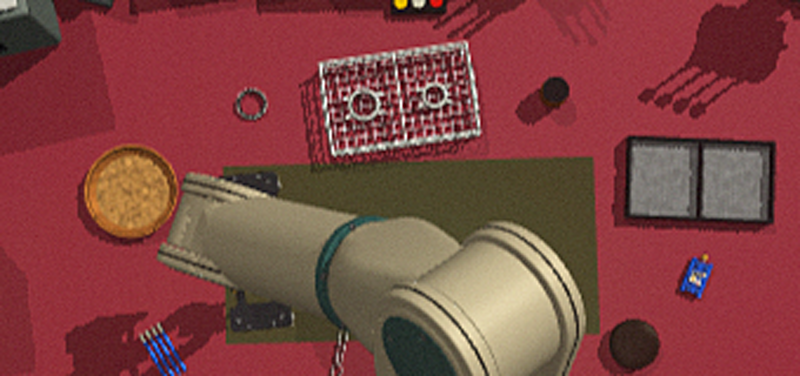

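Both cases sit flat, one per compartment (365,103) and (434,96). The movement is held level; the joint-7 range blocks that placing angle, so I'll lay it a quarter turn round.

```bash
python3 - <<'E'
from h import *
try:
    manip.line_to([.52,-.12,.1],rot(130),vel=.22)
    place(TR[1],85.9,.004,.036,85.9)
except manip.PlanningError as e: print(e)
print(np.round(sensors.sense()["joint_positions"]),sensors.sense()["eef_pos"])
E
```

```text
held 0.0352
down True 0.0027 [-0.05395296  0.86562906  5.52955348]
clock 32.825
[ 50.  47. -23.  85.  21.  52. 106.] [ 0.5310114  -0.43585743  0.099748  ]
```

```bash
python3 - <<'E'
from h import *
a=pick([.4333,-.0728],9.3,.0288,.056); print(a,np.round(sensors.sense()["joint_positions"]))
for b in(-4.1,85.9,-94.1):
    try: place(TR[0],b,.004,.0288,a); print(b); break
    except manip.PlanningError as e: print(b,e, sensors.sense()["eef_pos"])
print(np.round(sensors.sense()["joint_positions"]))
E
```

```text
margin 8.2 [ 24.  44. -27. 128.  59.  21. 137.]
grip 0.0283 30.000697374343872 [-0.53990127 -0.56558895  2.02937153]
189.3 [ 32.  34. -38. 125.  39.  34. 155.]
held 0.0284
down True 0.0027 [-0.25378407 -0.32206715  4.38388857]
clock 41.6167
-4.1
[ 59.  52. -54.  94.  47.  60. 166.]
```

```bash
python3 - <<'E'
from h import *
manip.move_ptp([.60,.0,.15],rot(0))
a=pick([.6552,.2088],18,.042,.062,z=.002); print(a,np.round(sensors.sense()["joint_positions"]))
for b in(a+17,a,a+40):
    try: place([.540,.371],b,.004,.042,b,z=.002); break
    except manip.PlanningError as e: print(b,e, sensors.sense()["eef_pos"])
manip.move_ptp([.45,.45,.3],rot(a))
for n,c in(("top",(80,240,80,420)),("scene",(130,340,20,460))):
    s=snap(n,1); cv2.imwrite(f"pics/f_{n}.png",cv2.resize(s["image"][c[0]:c[1],c[2]:c[3],::-1],(800,376 if n=="top" else 382),interpolation=cv2.INTER_CUBIC))
print(sensors.sense()["clock"])
E
```

```text
margin 27.2 [-14.  53. -12.  88.  15.  41. -14.]
grip 0.0389 30.00021013431251 [-0.77119924 -0.16789404  0.94286159]
18 [-13.  46. -13.  85.  12.  50. -12.]
held 0.039
down True 0.002 [ 0.56060831 -0.35773802  3.07185881]
clock 52.55
53.575
```

View pics/f_top.png

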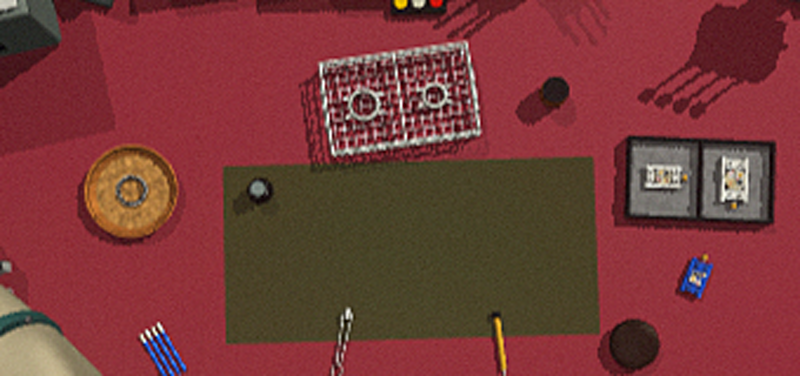

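View pics/f_scene.png

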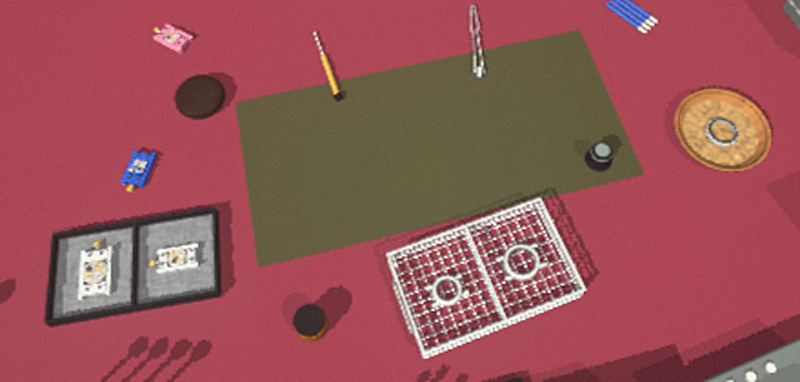

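All parts are flat and centred. In the top view the cases are at (365,103) and (434,96), the movements at (665,178) and (735,180), and the bezel at (132,190). The loupe and jar haven't moved.

```bash
python3 -c "
from cell import close_job; print(close_job())"
```

```text
the job is handed in; nothing more can be done
None
```

The job is handed in at about 54 s on the robot's clock: both cases are in the basket and both movements in the tray, one per compartment, the bezel is in the dish, and the final pictures show every part lying flat with the loupe and jar where they stood.

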